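Set the heat lamp over the pastry pan to its tape mark and clamp it

TASK

Gently raise the heat lamp by its handle until the top of its clamp block is level with the lower edge of the tape on the post, and hold it there a moment with the cam lever still open. Then, still holding it at the mark, squeeze the cam lever fully shut against the handle; do not shut the lever at any other height or let the lamp drop, and leave the things standing around the lamp where they are. Finish while holding: keep a firm grip on handle and shut lever together, with the lamp at the mark.

Things in the scene. Friction and masses are not known exactly. Their poses are not given: they have to be found in the camera images.
- lamp: sliding part of the heat lamp: aluminium clamp block 56x70x50 mm round a 22 mm square bolted-down post (477 mm), with handle, gooseneck and copper shade (150 mm wide). Origin: post axis, underside of block. z up, -x towards the handle, shade to +x +y. Slides 0-200 mm up from its lower stop, where it starts (origin 155 mm up). 0.34-0.5 kg in all; falls if let go with the lever open
- handle (a point): centre of the fixed grip of the lamp's handle: black bar 56 mm long (x), 14 mm wide (y), 26 mm high, 107 mm from the post's axis, 25 mm above lamp's origin. Axes as lamp: its outer flat face lies 7 mm to +y, the lever is on its -y side. Shade and gooseneck pass no nearer than 90 mm to it
- lever_tip (a point): centre of the round end of the dark steel cam lever: upright cylinder 16 mm across, 26 mm high, at the height of the handle grip and as far from the post, standing off its -y side when open. Over their outer sides handle and lever measure 60 to 69 mm at the start and about 34 mm shut; that is the grip
- lamp_lever (a joint): angle of the cam lever about an upright pivot in the block, 107 mm from its tip: 0 = shut along the handle, 0.25-0.33 rad (open) at the start. Stiff: the tip moves only under 16 N (19 N near shut) and stays where left; a light 6-8 N grip on handle and lever does not move it. The handle never gives sideways, so as the lever closes the middle of the grip moves 13-18 mm to +y
- clamp_top (a point): point on the post's axis at the height of the clamp block's top face (50 mm above lamp's origin); moves with the lamp
- mark (a point): point on the post's axis at the lower edge of the black tape (12 mm high, wound flat round the post; it does not stop the block), 55 to 135 mm above the clamp block's top at the start
- ramekin: white ramekin 84 mm wide, 45 mm high, near the lamp stand; origin under its centre. Leave alone
- shaker: steel shaker 44 mm wide, 90 mm high, near the lamp stand; origin under its centre. Leave alone
- sauce1: white squeeze bottle 60 mm wide, 200 mm high; origin under its centre. Leave alone
- sauce2: second white squeeze bottle of the same size. Leave alone
- tongs: steel tongs lying flat, 265 mm long; origin under the middle. Leave alone
- spoon: steel serving spoon lying flat, 260 mm long; origin under it. Leave alone

How it is judged:
By the outcome, as a careful person would: the job done as asked, in the order asked, and still so for the second after the job is handed in, while the arm keeps its last pose, push and grip.
It also fails if it takes over 38 s, if anything falls off the work surface, if the arm or the gripper's body presses on something with over 40 N, if the wrist force passes 120 N, or if a joint passes its speed limit or range.

ROBOT

A 7-joint arm with a two-finger parallel gripper is mounted at the origin on the work surface. World frame = base frame: x ahead of the robot, y to its left, z up, the work surface at z = 0. Lengths are in m, angles in rad, forces in N, time in s.
With the tool pointing down it reaches from about 0.425 to 0.875 m from the base axis. Payload 4.7 kg.
Tool frame: the origin (TCP) lies between the finger pads; the fingertips stand 14 mm ahead of it and the grasp point (between the pads) lies 5 mm behind it; z points along the fingers, y is the line along which they close (so a half turn about z gives the same grasp; the last joint's range is limited). The gripper opens to 87 mm and grips with 3 to 60 N. Pads are 19 mm wide; open, the fingers measure 117 mm over their backs; the gripper's body (75 mm by 190 mm) begins 51 mm behind the grasp point.
Start: joints at [1.325, 0.321, -0.07, 1.45, 0.023, 1.371, -0.057], TCP at [0.167, -0.628, 0.237] pointing down, gripper open.
Joint ranges: [-2.86, 2.86], [-0.3, 2.09], [-1.38, 1.24], [0.06, 2.45], [-1.56, 4.7], [0.09, 2.05], [-2.69, 2.69]. Speed limits (rad/s): [2.57, 2.57, 3.14, 3.14, 3.14, 3.14, 3.14].

INTERFACE

Orientations are given as a rotation vector (axis times angle).
In Python, from bench import ctrl gives the robot as it stands.
- The arm moves only by the tool step_arm, never from a script. Its argument "commands" is a list of rows, each an object with "travel": the shift along the tool's x, y, z in m, a list of three; "turn": the turn, a rotation vector about the tool's x, y, z in degrees, a list of three. A call has 1 to 5 rows; each row is the pose to reach, as a shift and turn from the pose commanded when the call began, along the tool's axes at that moment; what a row does not reach only later rows make up. A row lasts 1/10 s, in which the tool goes at most 50 mm and 8.59 degrees, less where a joint would pass 70% of its speed; a pose out of reach is approached as far as the arm can. A call with a gripper value outside its range is refused whole. "gripper" is the opening, from 0 (shut) to 1 (fully open), set as the call begins (left out, the last holds). The fingers move at their own pace and stop on an object; "force" is the grip in N (left out, the last holds). Time passes only in rows, so rows that repeat a pose let the fingers close. It gives the time, the measured TCP pose, the force, the opening and the grip force at its end, in the units of the state.
- ctrl.get_state(): the state, without advancing time (a new reading comes with each control period).
- ctrl.get_image(name): name is "side" or "top"; returns the picture (480x640x3 uint8, red, green, blue); there is no depth.
- ctrl.camera_model(name): a dict with "fx", "fy", "cx", "cy" (pixels), "R" (3x3) and "t" (3): a world point X has camera coordinates R X + t. Camera axes: x right, y down, z forward; pixel columns grow to the right and rows downward; lengths in m; the calibration is good to about 2 mm. A picture is of the moment at which its call begins. camera_model takes no time and is no camera call.
- ctrl.close_job(): hands the job in; it is judged then, once.
The state is a dict: "time": time; "joint_positions": joint angles; "qd": joint speeds; "joint_torque": joint torques, N m; "position": TCP position; "tool_rot": TCP orientation; "ft_force": force on the tool from outside, world axes, zero at the start; "torque": the same for the moment, N m; "grip_width": opening from 0.0 (shut) to 1.0 (fully open); "grip_force": force on a finger pad.
Only numpy, scipy, OpenCV 4.12 (cv2) and the standard library are available. Lean on these libraries where they do the work, as an engineer would, in place of code of your own. Each camera call takes 0.05 s, during which the arm holds its last target. There are 200 camera calls.

## Working session

There is one attempt and no reset: what is moved stays moved. The work goes in short steps, Python scripts to look and compute and a tool call to move; the robot and the scene stay as the last step left them, time stands still between calls to the robot, and variables do not carry over. Pictures are saved under pics/ and viewed, at most 10 in all, crops included, and the job is handed in when it is done.

Besides the shell and the picture viewer there is one more tool, called as name([rows], argument=value, ...), one row to a line, values as JSON. step_arm: Moves the arm, as the interface text tells. Its arguments: {"type":"object","properties":{"commands":{"type":"array"},"gripper":{"type":"number"},"force":{"type":"number"}},"required":["commands"]}

```bash
mkdir -p pics; ls; python3 - <<'E'
from bench import ctrl
import cv2, numpy as np
for n in ("side","top"):
    im=ctrl.get_image(n); cv2.imwrite(f"pics/{n}0.png",im[:,:,::-1])
    m=ctrl.camera_model(n); R=np.array(m["R"]);print(n,m["fx"],m["cx"],m["cy"],(-R.T@np.array(m["t"])).round(3),R.round(3).tolist())
s=ctrl.get_state();print(s)
E
```

```text
pics
side 533.0018537828391 321.7474514744091 245.46004824260814 [ 0.244 -1.156  0.964] [[0.958, -0.287, 0.003], [-0.161, -0.545, -0.823], [0.237, 0.788, -0.568]]
top 481.2566113904342 318.5711947233426 238.1144892819712 [ 0.365 -0.013  1.482] [[0.004, -1.0, -0.008], [-0.987, -0.003, -0.16], [0.16, 0.008, -0.987]]
{'time': 0.1, 'joint_positions': array([ 1.32511813,  0.32176486, -0.07010274,  1.4515283 ,  0.0225927 ,
        1.37081354, -0.05689479]), 'qd': array([-0.00142886, -0.00201798, -0.00036892, -0.00299039,  0.00051583,
        0.00168196,  0.0002552 ]), 'joint_torque': array([ 1.39941255e-05, -4.92572308e+01, -4.05539526e-01, -3.13398814e+01,
       -6.40356797e-02,  3.96020373e-02,  4.59296439e-05]), 'position': array([ 0.16681082, -0.62774836,  0.23557303]), 'tool_rot': array([-3.11343302e+00, -4.06766953e-01,  4.75000333e-04]), 'ft_force': array([-0.55610029,  0.32317464, -0.33733783]), 'torque': array([-0.00268841, -0.0440552 , -0.0329746 ]), 'grip_force': 0.0, 'grip_width': 1.0042572467331494}
```

View pics/side0.png

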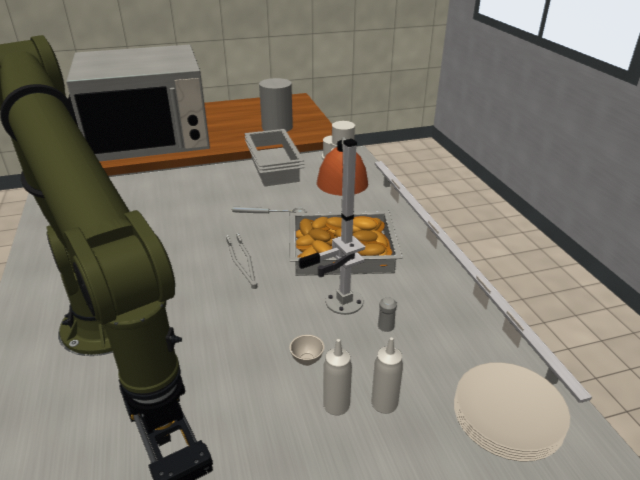

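View pics/top0.png

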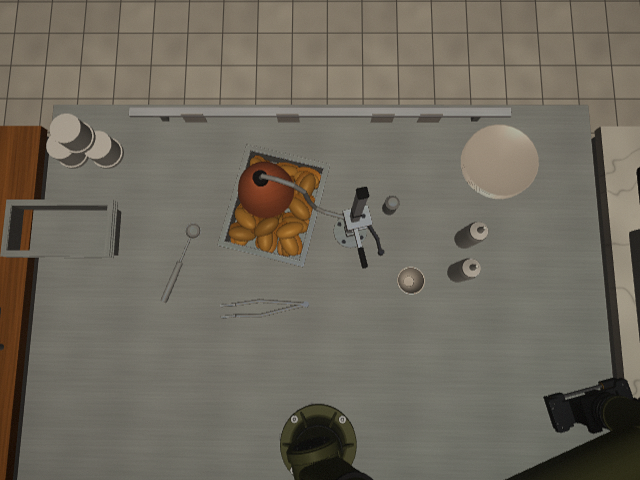

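The side view shows the post at column 348, tape near row 217, block near (347,245), handle end near (308,260) and lever near (335,266). The top view shows the handle end near (363,260) and lever tip near (381,252). I'll zoom in on both.

```bash
python3 - <<'E'
import cv2, numpy as np
a=cv2.imread("pics/side0.png")[200:320,280:400]; b=cv2.imread("pics/top0.png")[180:275,325:400]
a=cv2.resize(a,None,fx=5,fy=5,interpolation=cv2.INTER_CUBIC);cv2.imwrite("pics/sc.png",a)
b=cv2.resize(b,None,fx=6,fy=6,interpolation=cv2.INTER_CUBIC);cv2.imwrite("pics/tc.png",b)
E
```

```text
(no output)
```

View pics/sc.png

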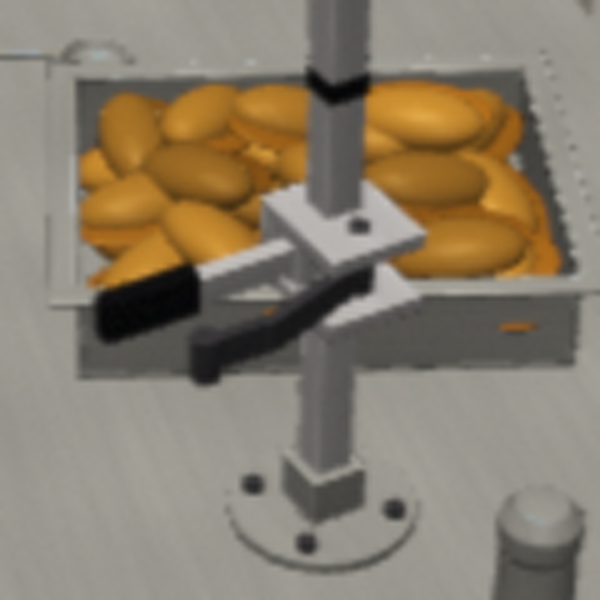

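View pics/tc.png

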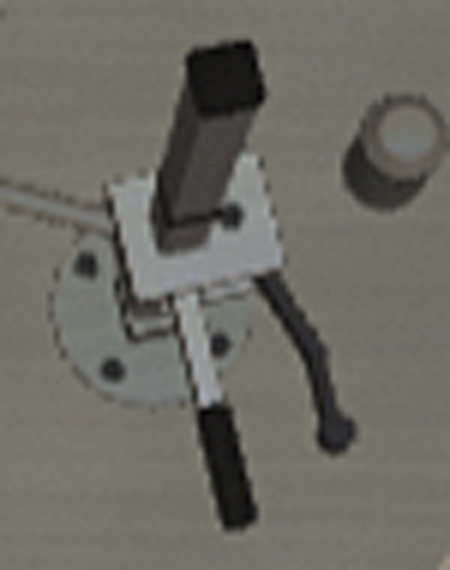

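The side crop shows the tape's lower edge meeting the post's front corner at (338,103) in the crop, and the post meeting the block top at (335,217). In the top crop, the handle grip is centred near (226,463) and the lever end near (338,428). Next I'll triangulate these points.

```bash
cat > h.py <<'E'
from bench import ctrl
import numpy as np
M={n:ctrl.camera_model(n) for n in("side","top")}
def ray(n,uv):
    m=M[n];R=np.array(m["R"]);t=np.array(m["t"])
    d=R.T@np.array([(uv[0]-m["cx"])/m["fx"],(uv[1]-m["cy"])/m["fy"],1]);return -R.T@t,d/np.linalg.norm(d)
def tri(a,b):
    (p,d),(q,e)=ray("side",a),ray("top",b)
    s=np.linalg.lstsq(np.c_[d,-e],q-p,rcond=None)[0];x,y=p+s[0]*d,q+s[1]*e
    return (x+y)/2,np.linalg.norm(x-y)
def proj(n,X):
    m=M[n];c=np.array(m["R"])@np.asarray(X)+np.array(m["t"]);return np.array([m["fx"]*c[0]/c[2]+m["cx"],m["fy"]*c[1]/c[2]+m["cy"]])
def onvert(n,uv,xy): # height on vertical line nearest the ray
    p,d=ray(n,uv);A=np.c_[d,[0,0,-1]];s=np.linalg.lstsq(A,np.array([*xy,0])-p,rcond=None)[0];return s[1],np.linalg.norm((p+s[0]*d)[:2]-xy)
S=lambda u,v:(u/5+280-.4,v/5+200-.4)
T=lambda u,v:(u/6+325-.42,v/6+180-.42)
E
python3 - <<'E'
from h import *
P={}
for k,a,b in [("blkL",(262,203),(108,188)),("blkF",(325,262),(133,303)),("blkR",(427,237),(284,268)),
 ("gripFarL",None,None),("lever",(204,340),(337,426))]:
    if a: 
        P[k],g=tri(S(*a),T(*b)); print(k,P[k].round(4),round(g,4))
print("lamp +y dims? L-F,F-R",np.linalg.norm(P["blkL"]-P["blkF"]),np.linalg.norm(P["blkF"]-P["blkR"]))
# top-face corners by plane cast from top
def cast(n,uv,z):
    p,d=ray(n,uv);return p+d*(z-p[2])/d[2]
C=[cast("top",T(*c),.205) for c in [(108,188),(262,153),(284,268),(133,303)]]
for c in C:print(c.round(4))
cen=np.mean(C,0);print("centre",cen.round(4))
xd=(C[0]-C[3]+C[1]-C[2]);print("yaw",np.degrees(np.arctan2(xd[1],xd[0])))
h0,h1=cast("top",T(212,405),.193),cast("top",T(240,518),.193);print("grip ends",h0.round(4),h1.round(4),np.linalg.norm(h0-h1),"yaw",np.degrees(np.arctan2(*(h0-h1)[1::-1])))
print("lever z.193",cast("top",T(337,426),.193).round(4))
print("grip ctr tri", tri(S(148,283),T(226,462)))
for yaw in (10,13):
    y=np.radians(yaw);R=np.array([[np.cos(y),-np.sin(y)],[np.sin(y),np.cos(y)]])
    c=cen[:2]+R@[-.011,-.011]
    for nm,uv in("tape low",(338,103)),("block top",(335,217)),("tape up",(338,87)):print(yaw,nm,onvert("side",S(*uv),c))
E
```

```text
blkL [ 0.6258 -0.0635  0.1903] 0.0493
blkF [ 0.6161 -0.0833  0.1574] 0.026
blkR [ 0.633  -0.1514  0.2127] 0.0478
lever [ 0.5395 -0.1703  0.1892] 0.0037
lamp +y dims? L-F,F-R 0.03961161361919455 0.08935165992444033
[ 0.6475 -0.067   0.205 ]
[ 0.6639 -0.1368  0.205 ]
[ 0.6109 -0.1461  0.205 ]
[ 0.5947 -0.0781  0.205 ]
centre [ 0.6292 -0.107   0.205 ]
yaw 10.858291979336366
grip ends [ 0.5502 -0.114   0.193 ] [ 0.4992 -0.1261  0.193 ] 0.05247925579079986 yaw 13.28118392117124
lever z.193 [ 0.5409 -0.1702  0.193 ]
grip ctr tri (array([ 0.52406688, -0.12013923,  0.19131134]), np.float64(0.0010530498939305007))
10 tape low (np.float64(0.2790643627534271), np.float64(0.00015359816693416578))
10 block top (np.float64(0.21199017119113342), np.float64(0.0006430952689511263))
10 tape up (np.float64(0.2881652525030563), np.float64(0.0001163343281832827))
13 tape low (np.float64(0.27918272688138446), np.float64(0.0006382287138117868))
13 block top (np.float64(0.212119887973292), np.float64(0.00014881613307201683))
13 tape up (np.float64(0.2882821625307035), np.float64(0.000908114533035563))
```

Some block corners were paired wrongly between the views. I'll redo that pairing and check whether the gripper body would hide the block at different tool tilts.

```bash
python3 - <<'E'
from h import *
P={}
for k,a,b in [("L",(262,203),(133,303)),("F",(325,262),(284,268)),("R",(427,237),(262,153))]:
    P[k],g=tri(S(*a),T(*b)); print(k,P[k].round(4),round(g,4))
d=P["R"]-P["F"];print(np.linalg.norm(d),np.degrees(np.arctan2(d[1],d[0])),np.linalg.norm(P["L"]-P["F"]),"ctr",((P["L"]+P["R"])/2).round(4))
y=np.radians(13);X=np.array([np.cos(y),np.sin(y),0]);Y=np.array([-np.sin(y),np.cos(y),0]);Z=np.array([0,0,1])
ctr=(P["L"]+P["R"])/2; post=ctr+X*-.011-Y*.011
h=np.array([.5245,-.120,.18]); lev=np.array([.540,-.170,.18])
for nm,p in("handle",h),("lever",lev),("far grip end",np.array([.4992,-.1261,.193])):print(nm,"lamp frame",((p-ctr)@X).round(4),((p-ctr)@Y).round(4))
print("post corner at block top",proj("side",[*post[:2],ctr[2]+.067]).round(1))
import cv2
for tilt in(0,20,30,45):
    t=np.radians(tilt);tz=np.cos(t)*-Z+np.sin(t)*X; tx=np.cos(t)*X+np.sin(t)*Z
    g=h-.025*Y+.067*Z
    c=np.array([proj("side",g-tz*b+tx*sx*.0375+Y*sy*.095) for b in(.051,.2) for sx in(-1,1) for sy in(-1,1)],np.float32)
    pt=proj("side",[*post[:2],ctr[2]+.067]); print(tilt,"signed dist (neg=clear) px",cv2.pointPolygonTest(cv2.convexHull(c),tuple(map(float,pt)),True))
E
```

```text
L [ 0.5959 -0.0784  0.1983] 0.0001
F [ 0.609  -0.1457  0.2048] 0.0037
R [ 0.6642 -0.137   0.2027] 0.0003
0.05588926531272318 8.954366404817428 0.06883945194554206 ctr [ 0.6301 -0.1077  0.2005]
handle lamp frame -0.1056 0.0118
lever lamp frame -0.1018 -0.0404
far grip end lamp frame -0.1316 0.0115
post corner at block top [347.7 224.4]
0 signed dist (neg=clear) px 2.358546559516652
20 signed dist (neg=clear) px -10.474933630111366
30 signed dist (neg=clear) px -16.573117038116262
45 signed dist (neg=clear) px -23.558856740043332
```

Block top at z≈0.203, handle at (0.5245,−0.120) and lever tip at (0.540,−0.170), giving a 67 mm span. All of this agrees with the sizes given. I'll use a 25° tool tilt so the block stays visible.

```bash
cat >> h.py <<'E'
from scipy.spatial.transform import Rotation as Ro
def frame(yaw=12.5,tilt=25):
    y,t=np.radians([yaw,tilt]);X=np.array([np.cos(y),np.sin(y),0]);Y=np.array([-np.sin(y),np.cos(y),0]);Z=np.array([0,0,1.])
    return Ro.from_matrix(np.c_[np.cos(t)*X+np.sin(t)*Z,-Y,np.sin(t)*X-np.cos(t)*Z])
def go(p,R):
    s=ctrl.get_state();R0=Ro.from_rotvec(s["tool_rot"])
    print("t",s["time"],"travel",R0.inv().apply(np.array(p)-s["position"]).round(4),"turn",np.degrees((R0.inv()*R).as_rotvec()).round(2))
E
python3 -c "
from h import *
go([.485,-.156,.40],frame())"
```

```text
t 0.1 travel [ 0.4287 -0.3745 -0.1638] turn [-0.62 25.    2.33]
```

step_arm([
  {"travel": [0.01,-0.01,-0.04],"turn": [0,0,0]},
  {"travel": [0.04,-0.035,-0.07],"turn": [0,3,0]},
  {"travel": [0.07,-0.065,-0.1],"turn": [0,6,0]},
  {"travel": [0.1,-0.095,-0.125],"turn": [0,9,0]},
  {"travel": [0.13,-0.125,-0.15],"turn": [0,12,0]},
], gripper=1.0)

```text
time: 0.6
position: [0.2609, -0.4728, 0.3871]
tool_rot: [-3.071, -0.401, -0.326]
ft_force: [0.1, -0.4, 0.4]
grip_width: 1.003
grip_force: 0.0
```

```bash
python3 -c "
from h import *
print(ctrl.get_state()['position'],ctrl.get_state()['joint_positions'].round(2))
go([.485,-.156,.40],frame())"
```

```text
[ 0.26094096 -0.47278532  0.38710792] [ 1.29  0.03 -0.14  1.5  -0.2   1.57 -0.16]
t 0.6 travel [ 0.294  -0.2486  0.05  ] turn [-0.78 12.89  2.25]
```

step_arm([
  {"travel": [0.03,-0.028,0.005],"turn": [0,3,0]},
  {"travel": [0.065,-0.058,0.01],"turn": [0,6,1]},
  {"travel": [0.1,-0.088,0.015],"turn": [0,9,1]},
  {"travel": [0.135,-0.117,0.022],"turn": [0,12,2]},
  {"travel": [0.17,-0.145,0.028],"turn": [0,12.9,2.2]},
])

```text
time: 1.1
position: [0.3891, -0.2888, 0.3935]
tool_rot: [-2.992, -0.327, -0.659]
ft_force: [-0.8, 0.5, 0.3]
grip_width: 1.001
grip_force: 0.0
```

```bash
python3 -c "
from h import *
print(ctrl.get_state()['joint_positions'].round(2))
go([.485,-.156,.40],frame()); go([.485,-.156,.285],frame())"
```

```text
[ 1.19 -0.23 -0.27  1.77 -0.46  1.43 -0.4 ]
t 1.1 travel [ 0.1134 -0.1087  0.0471] turn [-0.75  0.08 -0.19]
t 1.1 travel [ 0.0649 -0.1072  0.1514] turn [-0.75  0.08 -0.19]
```

step_arm([
  {"travel": [0.016,-0.025,0.02],"turn": [0,0,0]},
  {"travel": [0.032,-0.052,0.05],"turn": [0,0,0]},
  {"travel": [0.048,-0.08,0.085],"turn": [-0.5,0,0]},
  {"travel": [0.064,-0.107,0.12],"turn": [-0.7,0,0]},
  {"travel": [0.064,-0.107,0.15],"turn": [-0.7,0,0]},
])

```text
time: 1.6
position: [0.4852, -0.1517, 0.286]
tool_rot: [-3.002, -0.342, -0.663]
ft_force: [-0.1, -0.6, -0.7]
grip_width: 0.999
grip_force: 0.0
```

```bash
python3 -c "
from h import *
import cv2
print(ctrl.get_state()['joint_positions'].round(2))
go([.5344,-.1451,.1755],frame())
a=ctrl.get_image('side')[170:320,220:400];b=ctrl.get_image('top')[170:320,270:440]
cv2.imwrite('pics/p1.png',cv2.resize(np.hstack([a,b]),None,fx=2.28,fy=2.28,interpolation=2)[:,:,::-1])
"
```

```text
[ 0.96 -0.26 -0.44  2.   -0.45  1.09 -0.67]
t 1.6 travel [-0.0017  0.0045  0.1211] turn [-0.18  0.09  0.44]
```

View pics/p1.png

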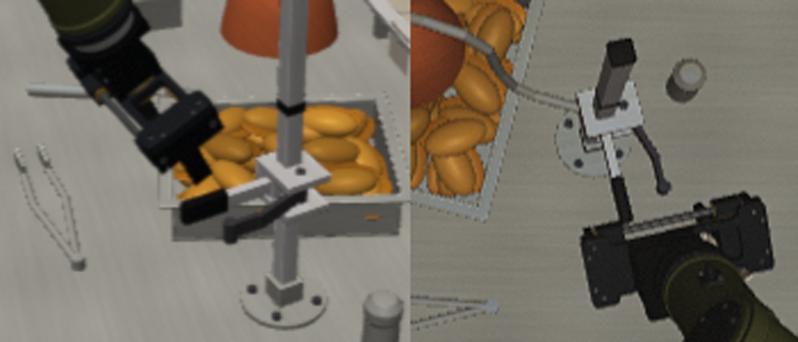

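The side view shows the gripper above and left of the handle at about (200,140), with the block and tape fully visible. The top view shows handle (622,200) and lever (662,187) ahead of the open fingers. I'll move in along the tool axis.

step_arm([
  {"travel": [-0.001,0.0045,0.03],"turn": [0,0,0.4]},
  {"travel": [-0.0017,0.0045,0.05],"turn": [0,0,0.4]},
  {"travel": [-0.0017,0.0045,0.065],"turn": [0,0,0.4]},
  {"travel": [-0.0017,0.0045,0.08],"turn": [0,0,0.4]},
  {"travel": [-0.0017,0.0045,0.08],"turn": [0,0,0.4]},
])

```text
time: 2.2
position: [0.5149, -0.1556, 0.2121]
tool_rot: [-3.003, -0.315, -0.659]
ft_force: [0.6, -0.2, -0.7]
grip_width: 1.001
grip_force: 0.0
```

```bash
python3 -c "
from h import *
import cv2
print(ctrl.get_state()['joint_positions'].round(2))
go([.5344,-.1451,.1755],frame())
a=ctrl.get_image('side')[200:300,250:370];b=ctrl.get_image('top')[190:290,320:440]
cv2.imwrite('pics/p2.png',cv2.resize(np.hstack([a,b]),None,fx=3.3,fy=3.3,interpolation=2)[:,:,::-1])
"
```

```text
[ 0.95 -0.14 -0.5   2.05 -0.42  0.91 -0.7 ]
t 2.2 travel [ 0.0039 -0.006   0.0422] turn [-0.14  0.22 -0.54]
```

View pics/p2.png

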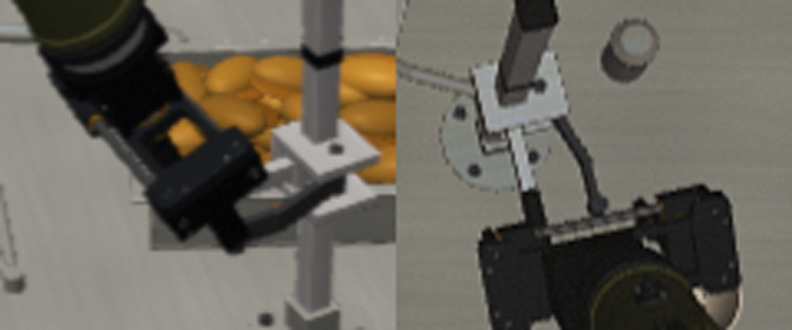

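The block and tape stay clear in the side view. The top view shows the handle and lever ends between the finger blocks (left 480–545, right 660–740). I'll correct sideways by 6 mm and finish the approach.

step_arm([
  {"travel": [0.002,-0.006,0.0],"turn": [0,0,-0.5]},
  {"travel": [0.0035,-0.006,0.01],"turn": [0,0,-0.5]},
  {"travel": [0.0035,-0.006,0.025],"turn": [0,0,-0.5]},
  {"travel": [0.0035,-0.006,0.04],"turn": [0,0,-0.5]},
  {"travel": [0.0035,-0.006,0.042],"turn": [0,0,-0.5]},
])

```text
time: 2.8
position: [0.5345, -0.1435, 0.1749]
tool_rot: [-3.003, -0.333, -0.659]
ft_force: [-0.1, 0.4, -0.7]
grip_width: 1.001
grip_force: 0.0
```

step_arm([
  {"travel": [0,0,0],"turn": [0,0,0]},
  {"travel": [0,0,0],"turn": [0,0,0]},
])

```text
time: 3.0
position: [0.5352, -0.1447, 0.1772]
tool_rot: [-3.004, -0.332, -0.664]
ft_force: [-0.0, 0.6, 1.4]
grip_width: 1.003
grip_force: 0.0
```

```bash
python3 -c "
from h import *
import cv2
print(ctrl.get_state()['joint_positions'].round(2))
go([.5344,-.1451,.1755],frame())
a=ctrl.get_image('side')[200:300,250:370];b=ctrl.get_image('top')[190:290,320:440]
cv2.imwrite('pics/p3.png',cv2.resize(np.hstack([a,b]),None,fx=3.3,fy=3.3,interpolation=2)[:,:,::-1])
"
```

```text
[ 0.93 -0.07 -0.54  2.07 -0.39  0.8  -0.74]
t 3.0 travel [-0.0015  0.0002  0.0012] turn [-0.02  0.08  0.09]
```

View pics/p3.png

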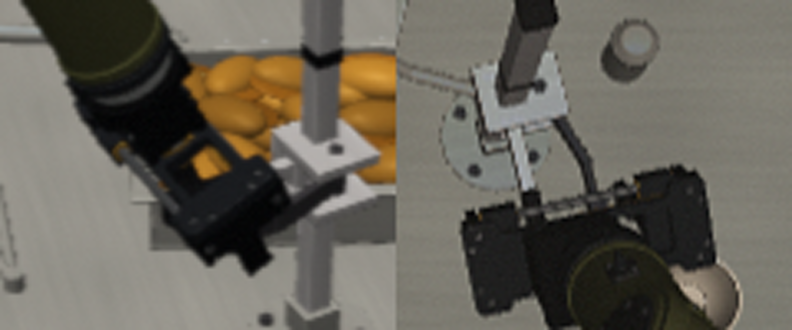

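The fingers straddle the handle and lever, and the measured force is about zero. I'll close with a light grip.

step_arm([
  {"travel": [0,0,0],"turn": [0,0,0]},
  {"travel": [0,0,0],"turn": [0,0,0]},
  {"travel": [0,0,0],"turn": [0,0,0]},
  {"travel": [0,0,0],"turn": [0,0,0]},
  {"travel": [0,0,0],"turn": [0,0,0]},
], gripper=0.6, force=7)

```text
time: 3.6
position: [0.5349, -0.1444, 0.1767]
tool_rot: [-3.004, -0.332, -0.663]
ft_force: [-1.0, 0.4, 2.4]
grip_width: 0.775
grip_force: 7.0
```

Gripped at 67.4 mm, as expected, with balanced forces. I'll lift slowly.

step_arm([
  {"travel": [0.0008,0,-0.0018],"turn": [0,0,0]},
  {"travel": [0.0021,0,-0.0045],"turn": [0,0,0]},
  {"travel": [0.0034,0,-0.0072],"turn": [0,0,0]},
  {"travel": [0.0051,0,-0.0109],"turn": [0,0,0]},
  {"travel": [0.0063,0,-0.0136],"turn": [0,0,0]},
], force=8)

```text
time: 4.1
position: [0.5348, -0.1444, 0.1917]
tool_rot: [-3.004, -0.332, -0.662]
ft_force: [4.0, -0.6, -6.0]
grip_width: 0.773
grip_force: 8.0
```

```bash
cat >> h.py <<'E'
import cv2
def look(name,box=(180,300,310,390),f=5):
    a=ctrl.get_image('side')[box[0]:box[1],box[2]:box[3]]
    cv2.imwrite(name,cv2.resize(a,None,fx=f,fy=f,interpolation=2)[:,:,::-1])
def column(img):
    g=cv2.cvtColor(img,cv2.COLOR_RGB2GRAY)
    return g[195:260,343:352]
E
python3 -c "
from h import *
print(ctrl.get_state()['position'],ctrl.get_state()['ft_force'])
g0=column(cv2.imread('pics/side0.png')[:,:,::-1]);g=column(ctrl.get_image('side'))
print(*[f'{195+i}: {a} | {b}' for i,(a,b) in enumerate(zip(g0[:,::2],g[:,::2]))][15:60],sep='\n')
"
```

```text
[ 0.53482742 -0.1444105   0.19168857] [ 4.02963954 -0.56320506 -6.04952526]
210: [101 103  93  86  85] | [98 97 89 84 82]
211: [ 99 102  94  87  85] | [97 98 90 83 82]
212: [100 102  93  87  85] | [96 98 89 83 82]
213: [ 95 101  93  86  85] | [91 99 89 83 82]
214: [ 66 100  93  86  80] | [63 96 88 82 78]
215: [25 88 89 78 45] | [26 86 86 75 42]
216: [11 51 62 32 14] | [ 9 48 60 29 12]
217: [13 15 19 10  8] | [13 15 18  7  7]
218: [34  8  8  8 12] | [34  8  8  7 15]
219: [69 16  8 17 42] | [66 17  9 15 40]
220: [95 47 29 51 80] | [93 44 27 49 77]
221: [100  82  80  82  84] | [96 80 76 80 81]
222: [ 99 100  88  86  83] | [95 96 85 83 82]
223: [100 102  89  86  85] | [96 99 86 82 81]
224: [ 99 103  89  86  84] | [97 98 86 82 82]
225: [100 104  88  85  85] | [ 95 101  85  82  83]
226: [100 103  88  85  86] | [ 95 101  85  82  82]
227: [ 99 104  89  85  86] | [ 95 100  85  82  83]
228: [ 99 104  89  86  87] | [ 96 100  84  83  83]
229: [ 99 104  88  85  86] | [ 96 100  85  83  81]
230: [ 99 104  88  86  84] | [ 96 100  85  83  82]
231: [100 105  88  85  84] | [ 97 101  85  83  84]
232: [1
[... 425 characters left out ...]
2] | [177 178 177 141  57]
241: [120 103  89  92 106] | [177 177 177 169  81]
242: [155 104  97 128 156] | [177 176 176 176 171]
243: [178 129 144 170 122] | [175 175 176 176 178]
244: [183 178 180 145  66] | [158 176 176 177 177]
245: [183 183 182 142  61] | [115 174 177 176 171]
246: [183 183 182 157  96] | [ 98 154 174 166 126]
247: [182 182 182 180 177] | [ 86 111 152 103  89]
248: [181 182 182 182 184] | [72 92 97 84 75]
249: [165 182 181 182 182] | [80 82 83 74 43]
250: [121 181 182 181 175] | [93 64 68 36 25]
251: [ 98 163 179 167 122] | [80 55 39 23 23]
252: [ 90 118 155  99  89] | [59 46 23 21 22]
253: [ 79  98 101  83  74] | [50 28 22 22 28]
254: [88 89 86 68 37] | [30 22 22 38 77]
```

```bash
cat >> h.py <<'E'
y=np.radians(12);X=np.array([np.cos(y),np.sin(y)]);Y=np.array([-np.sin(y),np.cos(y)])
corner=np.array([.6301,-.1077])-.011*X-.011*Y
def cross(col,a,b,lo,hi): # subpixel row where col crosses level between rows a,b
    v=col.astype(float);m=(lo+hi)/2
    for r in range(a,b):
        if v[r]<m<=v[r+1]: return r+(m-v[r])/(v[r+1]-v[r])
def heights(img=None):
    im=ctrl.get_image('side') if img is None else img
    g=cv2.cvtColor(im,cv2.COLOR_RGB2GRAY);out=[]
    for c in(346,347,348):
        v=g[:,c];r1=cross(v,217,224,8,87);r2=cross(v,219,252,87,180)
        z=[onvert('side',(c,r),corner)[0] if r else np.nan for r in(r1,r2)];out.append([r1,r2,*z])
    out=np.array(out,float);print(out.round(4).tolist(),"gap mm",((out[:,2]-out[:,3])*1e3).round(1))
E
python3 -c "
from h import *
heights(cv2.imread('pics/side0.png')[:,:,::-1]);heights()
s=ctrl.get_state();print(s['position'],s['ft_force'])"
```

```text
[[220.4556, 242.9342, 0.2785, 0.2125], [220.3627, 242.7766, 0.2789, 0.213], [220.0875, 242.4435, 0.2798, 0.2142]] gap mm [66.1 65.8 65.6]
[[220.5119, 238.0366, 0.2784, 0.2272], [220.43, 237.8556, 0.2787, 0.2278], [220.1216, 237.525, 0.2797, 0.2289]] gap mm [51.2 50.9 50.8]
[ 0.53487387 -0.14443214  0.19191654] [ 1.78440739  0.75820002 -4.38625328]
```

The lift matches the command: 15 mm measured and no slip. The gap left is about 51 mm. Continuing up.

step_arm([
  {"travel": [0.0013,0,-0.0027],"turn": [0,0,0]},
  {"travel": [0.0032,0,-0.0068],"turn": [0,0,0]},
  {"travel": [0.0053,0,-0.0113],"turn": [0,0,0]},
  {"travel": [0.0074,0,-0.0159],"turn": [0,0,0]},
  {"travel": [0.0095,0,-0.0204],"turn": [0,0,0]},
])

```text
time: 4.7
position: [0.5348, -0.1444, 0.2144]
tool_rot: [-3.004, -0.332, -0.662]
ft_force: [2.9, -0.5, -5.0]
grip_width: 0.772
grip_force: 8.0
```

step_arm([
  {"travel": [0.0021,0,-0.0045],"turn": [0,0,0]},
  {"travel": [0.0042,0,-0.0091],"turn": [0,0,0]},
  {"travel": [0.0063,0,-0.0136],"turn": [0,0,0]},
  {"travel": [0.008,0,-0.0172],"turn": [0,0,0]},
  {"travel": [0.0093,0,-0.02],"turn": [0,0,0]},
])

```text
time: 5.2
position: [0.5348, -0.1444, 0.2363]
tool_rot: [-3.004, -0.332, -0.662]
ft_force: [1.8, 0.1, -5.2]
grip_width: 0.772
grip_force: 8.0
```

```bash
python3 -c "
from h import *
heights()
s=ctrl.get_state();print(s['position'],s['ft_force'],s['joint_positions'].round(2),s['grip_width'])
look('pics/p4.png')"
```

```text
[[220.5, 223.2946, 0.2784, 0.2704], [220.4062, 223.0778, 0.2788, 0.2711], [220.141, 222.8523, 0.2796, 0.2719]] gap mm [8.  7.7 7.8]
[ 0.53484281 -0.14440137  0.23667688] [ 1.12335556  0.90947484 -4.48472949] [ 0.94 -0.13 -0.53  1.99 -0.39  0.94 -0.76] 0.7708504702124969
```

View pics/p4.png

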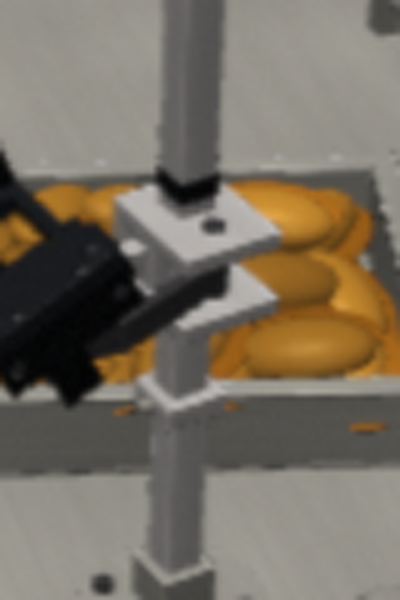

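The block top (crop row about 205 at the post) sits just under the tape's lower edge (about row 200). The gap measures 7.8 mm, and the tape height comes out at 12.1 mm, which confirms the scale. I'll raise it the rest of the way.

step_arm([
  {"travel": [0.0011,0,-0.0024],"turn": [0,0,0]},
  {"travel": [0.0022,0,-0.0048],"turn": [0,0,0]},
  {"travel": [0.0033,0,-0.0071],"turn": [0,0,0]},
  {"travel": [0.0033,0,-0.0071],"turn": [0,0,0]},
  {"travel": [0.0033,0,-0.0071],"turn": [0,0,0]},
])

```text
time: 5.8
position: [0.5348, -0.1444, 0.2439]
tool_rot: [-3.004, -0.332, -0.662]
ft_force: [2.0, 0.5, -5.3]
grip_width: 0.768
grip_force: 8.0
```

```bash
cat >> h.py <<'E'
def edge(show=True):
    g=cv2.cvtColor(ctrl.get_image('side'),cv2.COLOR_RGB2GRAY);s=ctrl.get_state()
    if show: print(g[212:226,345:350].tolist())
    for c,ref in zip((346,347,348),(220.47,220.39,220.11)):
        r=cross(g[:,c],216,252,8,180); print(c,"block edge",round(r,2),"gap mm",round((r-ref)*2.94,1))
    print(s['time'],s['position'].round(4),s['ft_force'].round(1),s['grip_width'])
E
python3 -c "
from h import *
edge()"
```

```text
[[98, 100, 91, 87, 84], [99, 100, 89, 87, 85], [97, 97, 90, 87, 83], [87, 93, 85, 82, 76], [49, 76, 61, 46, 31], [14, 22, 17, 12, 9], [8, 6, 7, 6, 8], [25, 10, 11, 20, 31], [75, 44, 58, 81, 103], [147, 127, 157, 171, 171], [175, 173, 177, 180, 175], [179, 179, 179, 179, 176], [179, 179, 178, 179, 178], [177, 179, 178, 178, 178]]
346 block edge 220.6 gap mm 0.4
347 block edge 220.36 gap mm -0.1
348 block edge 220.14 gap mm 0.1
5.85 [ 0.5349 -0.1444  0.2439] [ 0.5  0.7 -4.3] 0.7714246299244516
```

The block top is at the mark to within 0.5 mm. I'll hold there with the lever open and check for creep.

step_arm([
  {"travel": [0,0,0]},
  {"travel": [0,0,0]},
  {"travel": [0,0,0]},
  {"travel": [0,0,0]},
  {"travel": [0,0,0]},
])

```text
$.commands[0]: bad value
```

step_arm([
  {"travel": [0,0,0]},
  {"travel": [0,0,0]},
  {"travel": [0,0,0]},
  {"travel": [0,0,0]},
  {"travel": [0,0,0]},
])

```text
$.commands[0]: bad value
```

```bash
python3 -c "
from h import *
edge(0)"
```

```text
346 block edge 220.58 gap mm 0.3
347 block edge 220.37 gap mm -0.1
348 block edge 220.15 gap mm 0.1
5.9 [ 0.5348 -0.1444  0.2438] [-0.3  0.6 -3.2] 0.7727798168033295
```

step_arm([
  {"travel": [0,0,0],"turn": [0,0,0]},
  {"travel": [0,0,0],"turn": [0,0,0]},
  {"travel": [0,0,0],"turn": [0,0,0]},
  {"travel": [0,0,0],"turn": [0,0,0]},
  {"travel": [0,0,0],"turn": [0,0,0]},
])

```text
time: 6.4
position: [0.5349, -0.1444, 0.2438]
tool_rot: [-3.004, -0.332, -0.662]
ft_force: [-0.1, 0.9, -4.6]
grip_width: 0.767
grip_force: 8.0
```

step_arm([
  {"travel": [0,0,0],"turn": [0,0,0]},
  {"travel": [0,0,0],"turn": [0,0,0]},
  {"travel": [0,0,0],"turn": [0,0,0]},
  {"travel": [0,0,0],"turn": [0,0,0]},
  {"travel": [0,0,0],"turn": [0,0,0]},
])

```text
time: 6.9
position: [0.5349, -0.1444, 0.2438]
tool_rot: [-3.004, -0.332, -0.662]
ft_force: [-0.1, 0.4, -5.0]
grip_width: 0.768
grip_force: 8.0
```

```bash
python3 -c "
from h import *
edge(0)"
```

```text
346 block edge 220.59 gap mm 0.4
347 block edge 220.37 gap mm -0.1
348 block edge 220.16 gap mm 0.2
6.95 [ 0.5349 -0.1444  0.2438] [-1.4  1.  -5.3] 0.7730148354228654
```

It's holding steady. Now I'll squeeze in steps, moving the gripper to +y (tool −y) in step with the closing lever.

step_arm([
  {"travel": [0,-0.001,0],"turn": [0,0,0]},
  {"travel": [0,-0.002,0],"turn": [0,0,0]},
  {"travel": [0,-0.003,0],"turn": [0,0,0]},
  {"travel": [0,-0.004,0],"turn": [0,0,0]},
  {"travel": [0,-0.005,0],"turn": [0,0,0]},
], gripper=0.66, force=30)

```text
time: 7.45
position: [0.5337, -0.1402, 0.2435]
tool_rot: [-3.005, -0.329, -0.663]
ft_force: [0.0, 0.5, -6.7]
grip_width: 0.667
grip_force: 20.0
```

```bash
python3 -c "
from h import *
edge(0)"
```

```text
346 block edge 220.61 gap mm 0.4
347 block edge 220.45 gap mm 0.2
348 block edge 220.24 gap mm 0.4
7.5 [ 0.5337 -0.1401  0.2437] [-1.4  1.1 -7.4] 0.6673076061575577
```

step_arm([
  {"travel": [0,-0.001,0],"turn": [0,0,0]},
  {"travel": [0,-0.002,0],"turn": [0,0,0]},
  {"travel": [0,-0.003,0],"turn": [0,0,0]},
  {"travel": [0,-0.004,0],"turn": [0,0,0]},
  {"travel": [0,-0.005,0],"turn": [0,0,0]},
], gripper=0.54, force=35)

```text
time: 8.0
position: [0.5326, -0.1351, 0.2438]
tool_rot: [-3.005, -0.331, -0.663]
ft_force: [-1.7, 1.4, -7.6]
grip_width: 0.543
grip_force: 20.0
```

```bash
python3 -c "
from h import *
edge(0)"
```

```text
346 block edge 220.58 gap mm 0.3
347 block edge 220.37 gap mm -0.1
348 block edge 220.14 gap mm 0.1
8.05 [ 0.5326 -0.135   0.2438] [-1.8  0.5 -6.4] 0.5480822592342955
```

step_arm([
  {"travel": [0,-0.001,0],"turn": [0,0,0]},
  {"travel": [0,-0.002,0],"turn": [0,0,0]},
  {"travel": [0,-0.003,0],"turn": [0,0,0]},
  {"travel": [0,-0.004,0],"turn": [0,0,0]},
  {"travel": [0,-0.005,0],"turn": [0,0,0]},
], gripper=0.43, force=40)

```text
time: 8.55
position: [0.5317, -0.1304, 0.2438]
tool_rot: [-3.005, -0.332, -0.663]
ft_force: [-1.3, -0.1, -7.4]
grip_width: 0.436
grip_force: 18.0
```

```bash
python3 -c "
from h import *
edge(0)"
```

```text
346 block edge 220.58 gap mm 0.3
347 block edge 220.36 gap mm -0.1
348 block edge 220.15 gap mm 0.1
8.6 [ 0.5316 -0.1304  0.2438] [-2.2  0.5 -8. ] 0.436620204793319
```

step_arm([
  {"travel": [0,-0.0007,0],"turn": [0,0,0]},
  {"travel": [0,-0.0014,0],"turn": [0,0,0]},
  {"travel": [0,-0.002,0],"turn": [0,0,0]},
  {"travel": [0,-0.002,0],"turn": [0,0,0]},
  {"travel": [0,-0.002,0],"turn": [0,0,0]},
], gripper=0.3, force=45)

```text
time: 9.1
position: [0.531, -0.1275, 0.2435]
tool_rot: [-3.004, -0.332, -0.661]
ft_force: [-3.1, 2.7, -8.2]
grip_width: 0.362
grip_force: 44.7
```

step_arm([
  {"travel": [0,0,0],"turn": [0,0,0]},
  {"travel": [0,0,0],"turn": [0,0,0]},
  {"travel": [0,0,0],"turn": [0,0,0]},
  {"travel": [0,0,0],"turn": [0,0,0]},
  {"travel": [0,0,0],"turn": [0,0,0]},
])

```text
time: 9.6
position: [0.5311, -0.1275, 0.2436]
tool_rot: [-3.004, -0.332, -0.662]
ft_force: [-3.0, 2.4, -9.0]
grip_width: 0.362
grip_force: 44.7
```

```bash
python3 -c "
from h import *
edge(0)
a=ctrl.get_image('side')[150:420,230:450];b=ctrl.get_image('top')[120:390,200:500]
cv2.imwrite('pics/p5.png',cv2.resize(np.hstack([a,b]),None,fx=1.5,fy=1.5,interpolation=2)[:,:,::-1])"
```

```text
346 block edge 220.61 gap mm 0.4
347 block edge 220.46 gap mm 0.2
348 block edge 220.25 gap mm 0.4
9.65 [ 0.531  -0.1275  0.2436] [-2.6  4.  -8.6] 0.36318803049280646
```

View pics/p5.png

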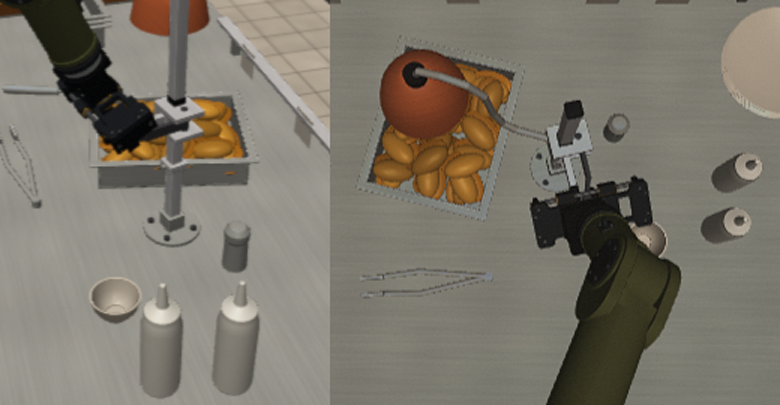

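The picture shows the block top at the tape (about (178,103) on the left), the lever closed against the handle, and the neighbouring items where they were. The grip is steady at 44.7 N and 31.5 mm opening, so the lever is fully shut. Handing in.

```bash
python3 -c "
from bench import ctrl
print(ctrl.close_job())"
```

```text
the job is handed in; nothing more can be done
None
```

The job is handed in: the lamp's block top is within about 0.5 mm of the tape's lower edge, the lever was squeezed shut only there (after about 1 s held open), and the arm holds handle and lever at about 45 N; nothing around the lamp was touched.

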